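Feed the punch rack past the spring gate

ROBOT

A 7-joint arm with a two-finger parallel gripper is mounted at the origin on the work surface. World frame = base frame: x ahead of the robot, y to its left, z up, the work surface at z = 0. Lengths are in m, angles in rad, forces in N, time in s.
With the tool pointing down it reaches from about 0.4 to 0.9 m from the base axis. Payload 5.6 kg.
Tool frame: the origin (TCP) lies midway between the tips of the shut fingers; the grasp point (between the pads) lies 19 mm behind it (arm.grip_depth is the distance from the TCP to the grasp point, in m); z points along the fingers, y is the direction in which the jaws open and shut (so a half turn about z gives the same grasp; the last joint's range is limited). The gripper opens to 92 mm and grips with 3 to 60 N. Pads are 20 mm wide; open, the fingers measure 128 mm over their backs; the gripper's body (75 mm by 189 mm) begins 69 mm behind the grasp point.
Start: joints at [-1.259, 0.468, -0.012, 1.603, 0.006, 1.071, -0.056], TCP at [0.226, 0.61, 0.191] pointing down, gripper open.
Joint ranges: [-2.53, 2.53], [-0.31, 2.02], [-1.57, 1.55], [0.28, 2.44], [-1.29, 4.43], [0.15, 1.84], [-2.92, 2.92]. Speed limits (rad/s): [2.57, 2.57, 3.14, 3.14, 3.14, 3.14, 3.14].

INTERFACE

Orientations are given as a unit quaternion [w, x, y, z].
In Python, from station import arm, imaging gives the robot as it stands.
- The arm moves only by the tool apply_moves, never from a script. Its argument "motion" is a list of rows, each a list of 3 entries, a list of its own where there are three numbers: the turn, a rotation vector about the tool's x, y, z in rad, then the shift along the tool's x, y, z in mm, then the opening, from 0 (shut) to 1 (fully open). In form: [[[ax, ay, az], [tx, ty, tz], jaw], ...]. A call has exactly 10 rows; each row shifts and turns the commanded pose from where the row before left it, along the tool's axes as they then stand; what a row does not reach is not made up. A row lasts 1/10 s, in which the tool goes at most 50 mm and 8.59 degrees, less where a joint would pass 70% of its speed; a pose out of reach is approached as far as the arm can. A call with a gripper value outside its range is refused whole. The fingers move at their own pace and stop on an object; the grip force is fixed at half the most. Time passes only in rows, so rows that do not move let the fingers close, or fill a call up. It gives the time, the measured TCP pose, the force and the opening at its end, in the units of the state.
- arm.sense(): the state, without advancing time (a new reading comes with each control period).
- imaging.capture(name): name is "side" or "top"; returns a dict with "frame" (400x640x3 uint8, red, green, blue), "mtx" (3x3 intrinsics, pixels), "dist_coeffs" ([k1, k2, p1, p2, k3] as OpenCV has them; the pictures are not rectified), "R" (3x3) and "t" (3): a world point X has camera coordinates R X + t. Camera axes: x right, y down, z forward; pixel columns grow to the right and rows downward; lengths in m; the calibration is good to about 2 mm. A picture is of the moment at which its call begins. There is no depth.
- arm.hand_in(): hands the job in, once; it reports no verdict.
The state is a dict: "time": time; "qpos": joint angles; "joint_vel": joint speeds; "tau": joint torques, N m; "ee_pos": TCP position; "orientation": TCP orientation; "contact_force": force on the tool from outside, world axes, zero at the start; "torque": the same for the moment, N m; "grip_width": opening from 0.0 (shut) to 1.0 (fully open).
Only numpy, scipy, OpenCV 4.12 (cv2) and the standard library are available. Lean on these libraries where they do the work, as an engineer would, in place of code of your own. Each camera call takes 0.05 s, during which the arm holds its last target. There are 200 camera calls.

TASK

Push the wooden punch rack along its chute until its nose is fully home against the end stop, holding the sprung grey gate open with a fingertip the whole way so that the gate never bears on the rack; then take the hand away so that the gate swings shut behind the rack's block. Open the gate before the rack enters it, only push with the fingers, never lift or tip the rack, and leave the can, the ring mandrel and the mallet where they are.

Things in the scene. Friction and masses are not known exactly. Their poses are not given: they have to be found in the camera images.
- chute: Fixed dark steel plate, 6 mm thick, x -215..225, y -55..130 mm. Frame: +x = way the rack is pushed, +y = gate side, z up; origin on the bench top on the chute's centre line. Two steel guide rails, tops 18 mm above the bench, x -203..112, |y| 19.5 to 28.5 mm. A 46 mm high stop pin stands at x 130, y 73.5 mm.
- chute_stop (a point): Middle of the face of the end stop, a steel block 57 mm wide, 40 mm high above the bench, 12 mm thick, across the chute; its face is at chute x = 102, y = 0 and this point 10 mm above the bench. The rack is home when its nose touches it.
- gate (a joint): Gate angle q, rad: 0 shut; 0.18 bar parallel to the chute; 0.22 outer stop; the leaf clears the rack above about 0.15. To open, push the bar sideways to chute +y from its inner (rack) side with a finger between bar and chute: about 1 N near the free end, 2 N at mid length when open. A spring shuts it in about half a second. The rack cannot push the leaf open.
- gate_hinge (a point): The gate's upright hinge, at chute x 200, y 96 mm, this point 43 mm above the bench. The gate's straight grey bar, 8 mm thick, 28 to 58 mm above the bench, runs from it along chute (-cos(0.18-q), -sin(0.18-q)), out to 440 mm from the hinge. At q = 0.18 its inner face is at chute y = 92 mm along its whole length.
- gate_leaf (a point): Free end of the leaf, 42 mm above the bench. The leaf is a plate 6 mm thick, 22 to 62 mm above the bench, square to the bar's inner side 200 mm from the hinge, reaching 68 mm from the bar's centre line. Shut, it blocks the rack: end at about chute x 15, y -7 mm; at q = 0.18 at x 0, y 28 mm. Fingers sliding along the bar must stay behind it (chute x below -5 mm).
- gate_tip (a point): Free end of the gate's bar, on its centre line, 440 mm from the hinge and 43 mm above the bench.
- rack: Loose light wooden punch rack, 0.2 to 0.45 kg, in the chute. Origin at the middle of its sole, 6 mm above the bench; +x = nose, along chute +x. Sole 130 x 36 x 8 mm (x -65..65); block 70 x 36 mm at x -5..65, 38 mm high, with three steel punches, tops 77 mm high; low gap behind the block, over which the leaf shuts; then the push tab.
- rack_nose (a point): Middle of the rack's nose face (rack x = 65 mm), 4 mm above its underside; at the start it stands 20 to 50 mm short of chute x = 0.
- rack_tab (a point): Middle of the rear face of the upright push tab at the rack's back end (rack x = -65 mm), 42 mm above the bench. The tab is 30 mm wide, 6 mm thick, 8 to 56 mm above the rack's underside. With the rack home this face is at chute x = -28 mm.
- can: Bystander: drinks can, radius 31, height 115 mm, origin under its centre.
- mandrel: Bystander: upright steel ring mandrel on a 64 mm round foot, 130 mm high, origin under its centre.
- mallet: Bystander: wooden mallet lying on the bench beyond the gate side, about 260 mm long, handle towards its own -x, origin at its middle on the bench.
Mind the look-alikes: they are no part of the job. Leave any black or green look-alike of the rack alone.

How it is judged:
On the way, in this order (a step that is already met when the one before it is completed fails the run):
1. a finger holds the gate open before the rack enters it (value of joint gate above 0.14 rad and contact force between the fingers and gate above 0.15 N and x of rack_nose in the frame of chute below 0 m), for 0.1 s.
2. the rack's block is passing the gate while a finger holds it open (value of joint gate above 0.14 rad and contact force between the fingers and gate above 0.15 N and x of rack_nose in the frame of chute between 0.02 and 0.075 m), for 0.1 s.
3. the rack is home at the end stop with a finger still holding the gate open (value of joint gate above 0.13 rad and contact force between the fingers and gate above 0.15 N and x of rack_nose in the frame of chute above 0.097 m), for 0.05 s.
At the end, for the whole second after the job is handed in: The rack's nose is within 6 mm of the end stop, the rack flat and straight in the chute (within 0.08 rad) and at rest, and the gate is shut again (under 0.03 rad) (x of rack_nose in the frame of chute above 0.096 m and z of rack_nose in the frame of chute below 0.015 m and angle between the x axis of rack and the x axis of chute, either way round below 0.08 rad and angle between rack's own z axis and vertical below 0.08 rad and value of joint gate below 0.03 rad and linear speed of rack below 0.01 m/s); the robot touches nothing.
It fails at once if the gate is let go (under 0.1 rad) while the rack is passing it (x of rack_nose in the frame of chute between 0.005 and 0.09 m and value of joint gate below 0.1 rad).
It fails at once if the gate bears on the rack (over 3 N) (contact force between gate and rack above 3 N).
It fails at once if the rack is lifted or tipped (10 mm or 0.2 rad) (height (world z) of rack above 0.016 m or angle between rack's own z axis and vertical above 0.2 rad).
It fails at once if a bystander is displaced by over 20 mm (distance of any of can, mandrel, mallet from where it was at the start of the episode above 0.02 m).
It also fails if it takes over 42 s, if anything falls off the work surface, if the arm or the gripper's body presses on something with over 40 N, if the wrist force passes 120 N, or if a joint passes its speed limit or range.

## Working session

There is one attempt and no reset: what is moved stays moved. The work goes in short steps, Python scripts to look and compute and a tool call to move; the robot and the scene stay as the last step left them, time stands still between calls to the robot, and variables do not carry over. Pictures are saved under pics/ and viewed, about 8 in all and at most 12, crops included, and the job is handed in when it is done.

Besides the shell and the picture viewer there is one more tool, called after ">>>" in YAML: its name, and indented under it one key for each argument. apply_moves: Moves the arm, as the interface text tells. Its arguments: {"type":"object","properties":{"motion":{"type":"array","items":{"type":"array"}}},"required":["motion"]}

```bash
mkdir -p pics
cat > h.py <<'E'
import numpy as np, cv2
from station import arm, imaging
from scipy.spatial.transform import Rotation as Ro
def snap(n,f):
    c=imaging.capture(n); np.savez(f'pics/{f}.npz',**{k:np.array(v) for k,v in c.items()})
    cv2.imwrite(f'pics/{f}.png',c['frame'][:,:,::-1]); return c
def load(f): return dict(np.load(f'pics/{f}.npz'))
def onplane(c,uv,z):
    uv=np.array(uv,float).reshape(-1,1,2)
    p=cv2.undistortPoints(uv,c['mtx'],c['dist_coeffs']).reshape(-1,2)
    R=np.array(c['R']);t=np.array(c['t']);o=-R.T@t
    d=np.c_[p,np.ones(len(p))]@R
    return o+d*((z-o[2])/d[:,2])[:,None]
def proj(c,X):
    R=np.array(c['R']);t=np.array(c['t'])
    return cv2.projectPoints(np.array(X,float).reshape(-1,1,3),cv2.Rodrigues(R)[0],t,c['mtx'],c['dist_coeffs'])[0].reshape(-1,2)
E
python3 - <<'E'
from h import *
for n in('top','side'):
    c=snap(n,n+'0'); print(n,-np.array(c['R']).T@np.array(c['t']))
s=arm.sense();print(s)
a=cv2.imread('pics/top0.png');b=cv2.imread('pics/side0.png')
E
```

```text
top [ 0.37088433 -0.00646816  1.15379706]
side [ 0.43844376 -0.58869223  0.77426526]
{'time': 0.1, 'qpos': array([-1.25902307,  0.4682694 , -0.011577  ,  1.60348026,  0.00602018,
        1.07141464, -0.05630768]), 'joint_vel': array([-0.00289588, -0.00141974, -0.00053082, -0.00104584,  0.00045906,
       -0.00186927, -0.00290005]), 'tau': array([ 1.02046746e-03, -5.21638870e+01, -1.25631501e-02, -2.44362259e+01,
       -5.67623356e-02,  1.41076415e-02,  4.48323533e-05]), 'ee_pos': array([0.22569491, 0.60898571, 0.19016965]), 'orientation': array([-6.53476354e-05,  1.76499978e-01,  9.84300343e-01, -7.66308685e-04]), 'contact_force': array([ 1.307709  , -0.53883616, -0.17395168]), 'torque': array([-0.00319116,  0.0289797 ,  0.01521419]), 'grip_width': 1.0036487997847199}
```

View pics/top0.png

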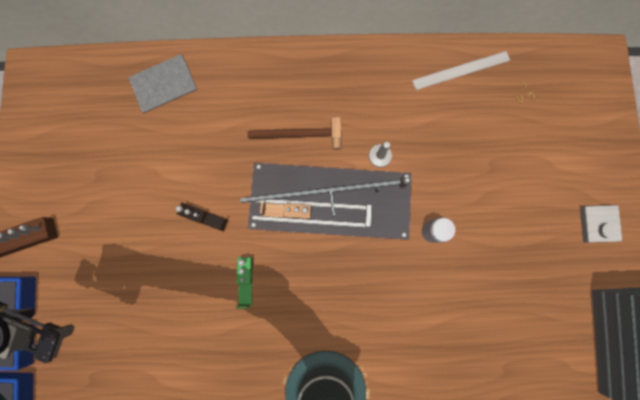

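View pics/side0.png

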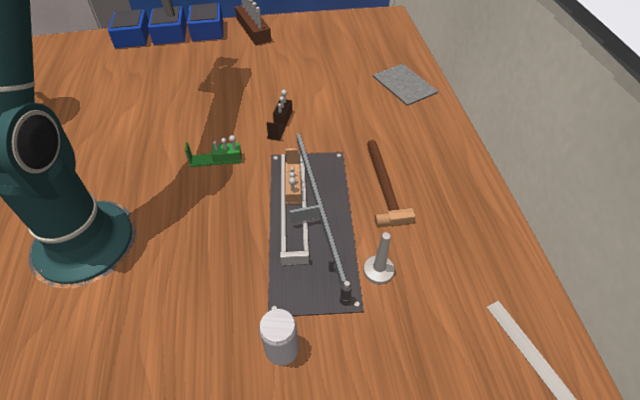

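Candidates for the rack are the tan one in the chute (285,210), a black one (202,216), a green one (245,282) and a brown one (20,235). I choose the tan one in the chute, with its tab at the left (262,208). Chute +x is image right, about world -y.

```bash
cat > m.py <<'E'
from h import *
c=load('top0'); f=c['frame']; hsv=cv2.cvtColor(f,cv2.COLOR_RGB2HSV)
roi=np.zeros(f.shape[:2],np.uint8); roi[150:250,235:422]=1
m=((hsv[...,1]<70)&(hsv[...,2]<130)).astype(np.uint8)*roi
m=cv2.morphologyEx(m,cv2.MORPH_CLOSE,np.ones((9,9),np.uint8)); m=cv2.morphologyEx(m,cv2.MORPH_OPEN,np.ones((25,25),np.uint8))
k=max(cv2.findContours(m,0,2)[0],key=cv2.contourArea)
r=cv2.minAreaRect(k);print(r)
P=onplane(c,cv2.boxPoints(r),.006)[:,:2]
print(P.round(4)); ctr=P.mean(0)
E_=[P[(i+1)%4]-P[i] for i in range(4)]; L=[np.linalg.norm(e) for e in E_];print(np.round(L,4))
e=E_[int(np.argmax(L))]; e=e/np.linalg.norm(e); e=e if e[1]<0 else -e
n=np.array([-e[1],e[0]])
O=ctr-e*.005-n*.0375
print('chute O',O.round(4),'ex',e.round(4),'yaw',np.arctan2(e[1],e[0]))
np.savez('chute.npz',O=O,e=e,n=n)
def W(x,y,z): return np.r_[O+e*x/1e3+n*y/1e3,z/1e3]
def C(p): d=p[:2]-O; return np.array([d@e,d@n])*1e3
# tan rack
t=((hsv[...,0]<22)&(hsv[...,1]>70)).astype(np.uint8)*cv2.erode(cv2.fillConvexPoly(np.zeros_like(m),cv2.boxPoints(r).astype(int),1),np.ones((7,7)))
ys,xs=np.nonzero(t);print('tan px',xs.min(),xs.max(),ys.min(),ys.max())
i=xs.argmin();print('rear, at z62',C(onplane(c,[[xs.min()-.5,209]],.062)[0]),'nose z44',C(onplane(c,[[xs.max()+.5,212]],.044)[0]))
V=[]
for s in('top0','side0'):
    cc=load(s);im=cc['frame'].copy()
    pts=[W(*p) for p in[(-215,-55,6),(225,-55,6),(225,130,6),(-215,130,6),(102,0,40),(200,96,58),(-233,17,58),(130,73.5,46),(15,-7,62),(-203,24,18),(112,-24,18)]]
    uv=proj(cc,pts); k=4 if s=='top0' else 3
    x0,y0=(235,150) if k==4 else (210,120)
    cr=cv2.resize(im[y0:y0+(100 if k==4 else 200),x0:x0+190],None,fx=k,fy=k,interpolation=cv2.INTER_CUBIC)[:,:,::-1].copy()
    for u in uv: cv2.drawMarker(cr,tuple(int(v) for v in ((u-[x0,y0]+.5)*k)),(0,0,255),0,10,1)
    V.append(cr)
cv2.imwrite('pics/c_top.png',V[0]);cv2.imwrite('pics/c_side.png',V[1])
E
python3 m.py
```

```text
((330.79425048828125, 200.5863037109375), (158.9139404296875, 65.98686218261719), 3.814074993133545)
[[ 0.4354  0.1953]
 [ 0.6179  0.1828]
 [ 0.5773 -0.2568]
 [ 0.3958 -0.2354]]
[0.1829 0.4415 0.1827 0.4325]
chute O [ 0.4697 -0.0201] ex [-0.092  -0.9958] yaw -1.6628979836660578
tan px 260 310 203 218
rear, at z62 [-179.16611501   -4.56380742] nose z44 [-46.73928259  -1.80117953]
```

View pics/c_top.png

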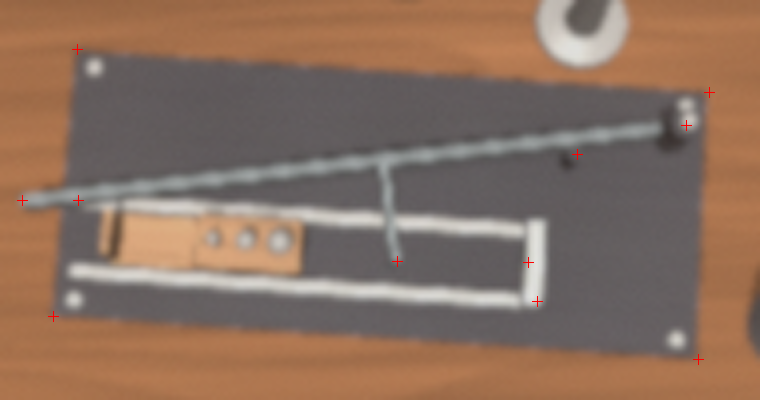

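View pics/c_side.png

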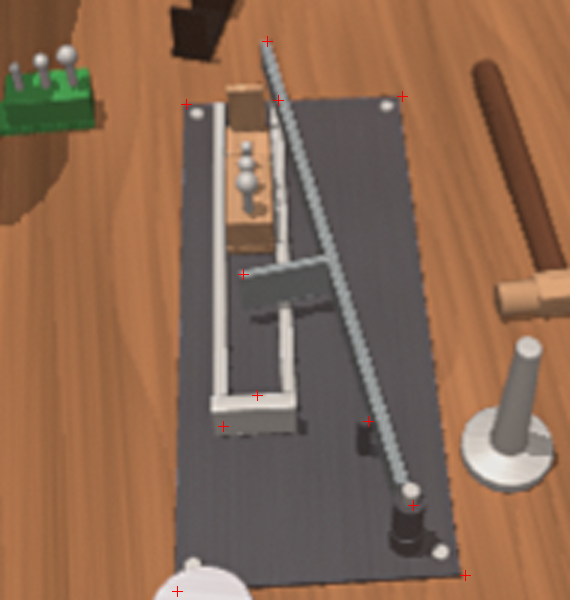

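```bash
cat > fit.py <<'E'
from h import *
c=load('top0')
obs=[(76,50,-215,130,6),(706,95,225,130,6),(697,358,225,-55,6),(54,316,-215,-55,6),(529,221,102,28.5,40),(523,304,102,-28.5,40),(22,200,-233,17,58),(397,262,15,-7,62),(686,125,200,96,62)]
o=np.array(obs,float); P=np.array([onplane(c,[[u/4+234.5,v/4+149.5]],z/1e3)[0,:2] for u,v,_,_,z in o]); Q=o[:,2:4]/1e3
a=Q-Q.mean(0);b=P-P.mean(0); th=np.arctan2((a[:,0]*b[:,1]-a[:,1]*b[:,0]).sum(),(a*b).sum())
e=np.array([np.cos(th),np.sin(th)]);n=np.array([-e[1],e[0]]);M=np.c_[e,n]
O=P.mean(0)-M@Q.mean(0); print(O.round(4),e.round(4),th); print(((P-O)@M*1e3-o[:,2:4]).round(1))
for u,v,z in[(105,208,62),(101,256,62),(303,220,44),(300,275,44)]: print(u,v,((onplane(c,[[u/4+234.5,v/4+149.5]],z/1e3)[0,:2]-O)@M*1e3).round(1))
np.savez('chute.npz',O=O,e=e,n=n)
def W(x,y,z): return np.r_[O+e*x/1e3+n*y/1e3,z/1e3]
def delta(x,y,z):  # tool-frame remaining shift & turn
    s=arm.sense(); q=s['orientation']; R=Ro.from_quat([*q[1:],q[0]])
    ty=n; sgn=1 if R.as_matrix()[:2,1]@n>0 else -1
    Y=np.r_[sgn*n,0];Z=np.array([0,0,-1.]);T=Ro.from_matrix(np.c_[np.cross(Y,Z),Y,Z])
    d=W(x,y,z)-s['ee_pos']
    print('t',s['time'],'turn',(R.inv()*T).as_rotvec().round(3),'shift now',(R.inv().apply(d)*1e3).round(1),'shift in target frame',(T.inv().apply(d)*1e3).round(1),'toolx in chute',(T.as_matrix()[:2,0]@M).round(2), 'pos chute',((s['ee_pos'][:2]-O)@M*1e3).round(1),(s['ee_pos'][2]*1e3).round(1),'F',s['contact_force'].round(2),'w',s['grip_width'])
E
python3 -c "
from fit import *
delta(-205,-36,120)"
```

```text
[ 0.4697 -0.019 ] [-0.0922 -0.9957] -1.6631296176187889
[[-0.2 -0. ]
 [-1.6 -2. ]
 [-0.3  1. ]
 [ 1.3  0.1]
 [ 0.1 -0.5]
 [-0.9  1.2]
 [ 0.9  0.3]
 [ 0.9  0. ]
 [-0.1 -0.1]]
105 208 [-176.5   15.3]
101 256 [-176.4  -16.1]
303 220 [-47.7  18.2]
300 275 [-47.1 -18.4]
t 0.1 turn [-1.000e-03  1.000e-03  1.308e+00] shift now [-359.  -315.3   70.7] shift in target frame [-397.8  264.9   70.2] toolx in chute [-1. -0.] pos chute [-602.8 -300.9] 190.2 F [ 1.31 -0.54 -0.17] w 1.0036487997847199
```

>>> apply_moves:
  motion:
    - [[0, 0, 0.145], [0, 0, 0], 0.685]
    - [[0, 0, 0.145], [0, 0, 0], 0.685]
    - [[0, 0, 0.145], [0, 0, 0], 0.685]
    - [[0, 0, 0.145], [0, 0, 0], 0.685]
    - [[0, 0, 0.145], [0, 0, 0], 0.685]
    - [[0, 0, 0.145], [0, 0, 0], 0.685]
    - [[0, 0, 0.145], [0, 0, 0], 0.685]
    - [[0, 0, 0.145], [0, 0, 0], 0.685]
    - [[0, 0, 0.145], [0, 0, 0], 0.685]
    - [[0, 0, 0], [0, 0, 0], 0.685]

```text
time: 1.1
ee_pos: [0.2257, 0.6092, 0.1905]
orientation: [0.0, 0.738, 0.675, -0.0]
contact_force: [0.4, -0.0, -0.4]
grip_width: 0.681
```

```bash
python3 -c "
from fit import *
delta(-206,-42,120)" | tail -1
```

```text
t 1.1 turn [0.    0.001 0.003] shift now [-397.7  257.7   71. ] shift in target frame [-397.   258.9   70.5] toolx in chute [-1. -0.] pos chute [-603.  -300.9] 190.5 F [ 0.42 -0.03 -0.43] w 0.6806714868897733
```

>>> apply_moves:
  motion:
    - [[0, 0, 0.003], [-20, 13, 0], 0.685]
    - [[0, 0, 0], [-42, 27, 0], 0.685]
    - [[0, 0, 0], [-42, 27, 0], 0.685]
    - [[0, 0, 0], [-42, 27, 0], 0.685]
    - [[0, 0, 0], [-42, 27, 0], 0.685]
    - [[0, 0, 0], [-42, 27, 0], 0.685]
    - [[0, 0, 0], [-42, 27, 0], 0.685]
    - [[0, 0, 0], [-42, 27, 0], 0.685]
    - [[0, 0, 0], [-42, 28, 0], 0.685]
    - [[0, 0, 0], [-41, 28, 0], 0.685]

```text
time: 2.1
ee_pos: [0.4466, 0.189, 0.1912]
orientation: [-0.0, 0.737, 0.675, 0.0]
contact_force: [0.3, -0.0, -0.1]
grip_width: 0.686
```

>>> apply_moves:
  motion:
    - [[0, 0, 0], [0, 0, 15], 0.685]
    - [[0, 0, 0], [0, 0, 20], 0.685]
    - [[0, 0, 0], [0, 0, 20], 0.685]
    - [[0, 0, 0], [0, 0, 15], 0.685]
    - [[0, 0, 0], [0, 0, 0], 0.685]
    - [[0, 0, 0], [0, 0, 0], 0.685]
    - [[0, 0, 0], [0, 0, 0], 0.685]
    - [[0, 0, 0], [0, 0, 0], 0.685]
    - [[0, 0, 0], [0, 0, 0], 0.685]
    - [[0, 0, 0], [0, 0, 0], 0.685]

```text
time: 3.1
ee_pos: [0.4463, 0.1911, 0.1214]
orientation: [0.0, 0.739, 0.674, 0.0]
contact_force: [-0.5, -0.3, -0.2]
grip_width: 0.685
```

```bash
python3 -c "
from fit import *
delta(-206,-42,25)
c=snap('side','side1')
cv2.imwrite('pics/s1.png',cv2.resize(c['frame'][60:260,180:400],None,fx=3,fy=3)[:,:,::-1])" | tail -1
```

```text
t 3.1 turn [ 0.001 -0.001  0.001] shift now [-1.1  0.6 96.4] shift in target frame [-1.1  0.7 96.4] toolx in chute [-1. -0.] pos chute [-207.1  -42.7] 121.4 F [-0.53 -0.3  -0.23] w 0.6847506439445701
```

View pics/s1.png

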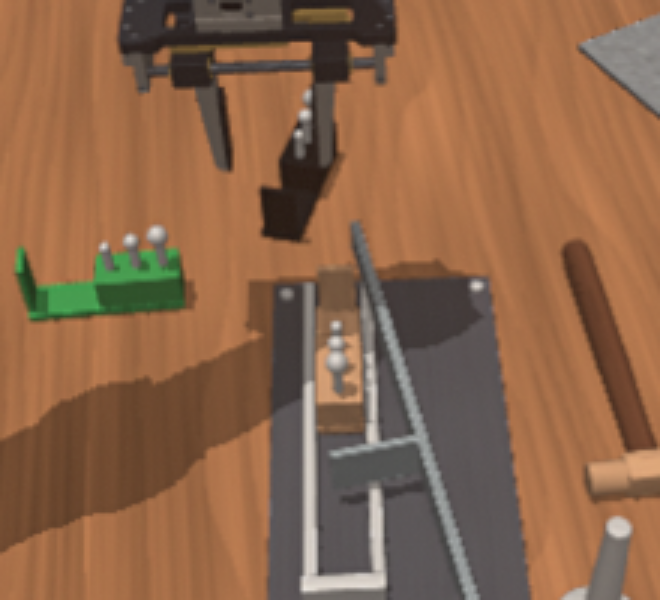

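The gripper is clear behind the tab. The right-hand (gate) finger's tip is at crop (320,160) and the bar tip at (355,225). Lowering straight down.

>>> apply_moves:
  motion:
    - [[0, 0, 0], [0, 0, 10], 0.685]
    - [[0, 0, 0], [0, 0, 14], 0.685]
    - [[0, 0, 0], [0, 0, 14], 0.685]
    - [[0, 0, 0], [0, 0, 14], 0.685]
    - [[0, 0, 0], [0, 0, 14], 0.685]
    - [[0, 0, 0], [0, 0, 12], 0.685]
    - [[0, 0, 0], [0, 0, 10], 0.685]
    - [[0, 0, 0], [0, 0, 8], 0.685]
    - [[0, 0, 0], [0, 0, 0], 0.685]
    - [[0, 0, 0], [0, 0, 0], 0.685]

```text
time: 4.15
ee_pos: [0.4463, 0.1909, 0.025]
orientation: [0.0, 0.739, 0.674, 0.0]
contact_force: [0.7, -0.3, 0.0]
grip_width: 0.687
```

>>> apply_moves:
  motion:
    - [[0, 0, 0], [0, 4, 0], 0.685]
    - [[0, 0, 0], [0, 6, 0], 0.685]
    - [[0, 0, 0], [0, 8, 0], 0.685]
    - [[0, 0, 0], [0, 8, 0], 0.685]
    - [[0, 0, 0], [0, 8, 0], 0.685]
    - [[0, 0, 0], [0, 8, 0], 0.685]
    - [[0, 0, 0], [0, 8, 0], 0.685]
    - [[0, 0, 0], [0, 8, 0], 0.685]
    - [[0, 0, 0], [0, 8, 0], 0.685]
    - [[0, 0, 0], [0, 4, 0], 0.685]

```text
time: 5.15
ee_pos: [0.5168, 0.1843, 0.025]
orientation: [0.0, 0.739, 0.674, 0.0]
contact_force: [-0.6, 0.6, 0.9]
grip_width: 0.686
```

```bash
python3 -c "
from fit import *
delta(-206,41,25)
c=snap('side','side2')
for q in(.14,.18,.22):
  a=.18-q; print(q,proj(c,[W(200-r*np.cos(a),96-r*np.sin(a),58) for r in(440,300)]).round(0).tolist())
cv2.imwrite('pics/s2.png',cv2.resize(c['frame'][60:260,180:400],None,fx=3,fy=3)[:,:,::-1])" | tail -4
```

```text
t 5.15 turn [ 0.  0. -0.] shift now [-0.8 12.9 -0. ] shift in target frame [-0.8 12.9 -0. ] toolx in chute [-1. -0.] pos chute [-206.8   28.1] 25.0 F [-0.61  0.58  0.88] w 0.6858045907503949
0.14 [[323.0, 130.0], [329.0, 171.0]]
0.18 [[330.0, 130.0], [335.0, 170.0]]
0.22 [[337.0, 130.0], [340.0, 170.0]]
```

View pics/s2.png

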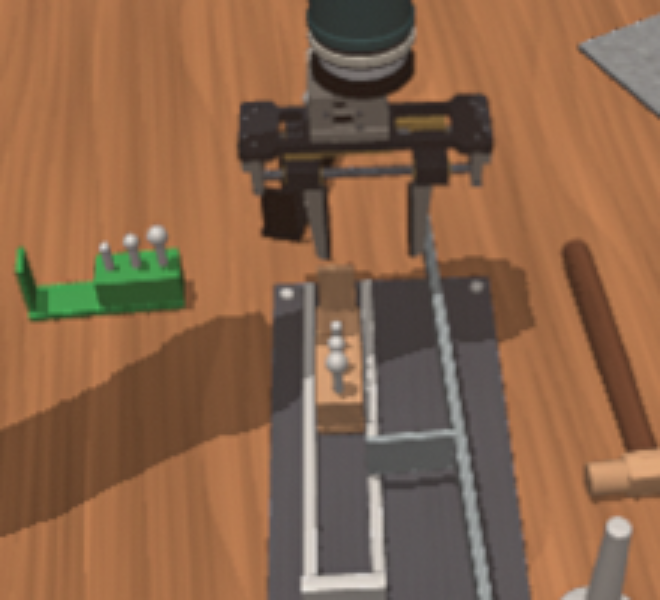

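The gate is at about 0.135 and the finger back is about 14 mm thick. I'll widen the jaws to 0.8 and go to y ≈ 42, which gives q ≈ 0.18 and puts the pushing finger behind the tab.

>>> apply_moves:
  motion:
    - [[0, 0, 0], [0, 2, 0], 0.72]
    - [[0, 0, 0], [0, 3, 0], 0.76]
    - [[0, 0, 0], [0, 3, 0], 0.8]
    - [[0, 0, 0], [0, 3, 0], 0.8]
    - [[0, 0, 0], [0, 3, 0], 0.8]
    - [[0, 0, 0], [0, 0, 0], 0.8]
    - [[0, 0, 0], [0, 0, 0], 0.8]
    - [[0, 0, 0], [0, 0, 0], 0.8]
    - [[0, 0, 0], [0, 0, 0], 0.8]
    - [[0, 0, 0], [0, 0, 0], 0.8]

```text
time: 6.2
ee_pos: [0.5297, 0.1832, 0.025]
orientation: [0.0, 0.739, 0.674, 0.0]
contact_force: [-1.2, 0.1, 0.7]
grip_width: 0.801
```

```bash
python3 -c "
from fit import *
delta(-38,42,25)
c=snap('side','side3')
for q in(.14,.18,.22):
  a=.18-q; print(q,proj(c,[W(200-r*np.cos(a),96-r*np.sin(a),58) for r in(440,300)]).round(0).tolist())
cv2.imwrite('pics/s3.png',cv2.resize(c['frame'][60:260,180:400],None,fx=3,fy=3)[:,:,::-1])" | tail -4
```

```text
t 6.2 turn [ 0. -0.  0.] shift now [-168.9    0.9    0. ] shift in target frame [-168.9    0.9    0. ] toolx in chute [-1. -0.] pos chute [-206.9   41.1] 25.0 F [-1.21  0.12  0.73] w 0.8011162585711404
0.14 [[323.0, 130.0], [329.0, 171.0]]
0.18 [[330.0, 130.0], [335.0, 170.0]]
0.22 [[337.0, 130.0], [340.0, 170.0]]
```

View pics/s3.png

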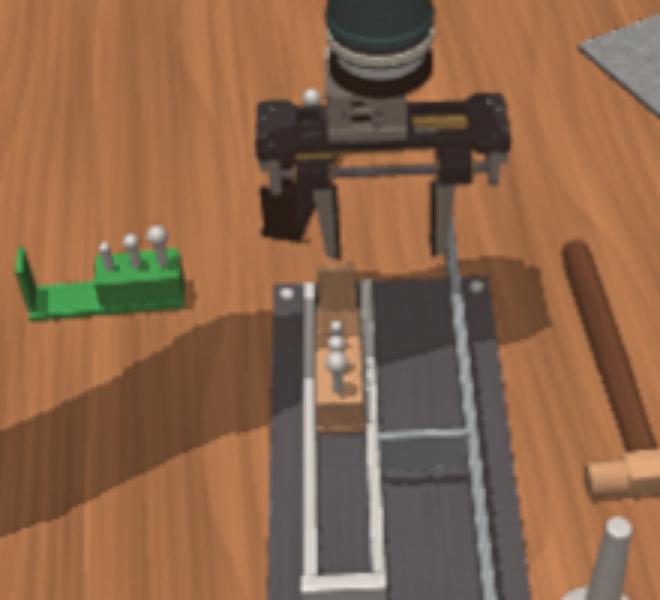

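The gate is open at q ≈ 0.175 (bar at crop (462,330)) and the leaf is clear of the rack. The left finger lines up with the tab. Pushing forward.

>>> apply_moves:
  motion:
    - [[0, 0, 0], [-3, 1, 0], 0.8]
    - [[0, 0, 0], [-6, 1, 0], 0.8]
    - [[0, 0, 0], [-6, 0, 0], 0.8]
    - [[0, 0, 0], [-4, 0, 0], 0.8]
    - [[0, 0, 0], [-4, 0, 0], 0.8]
    - [[0, 0, 0], [-6, 0, 0], 0.8]
    - [[0, 0, 0], [-6, 0, 0], 0.8]
    - [[0, 0, 0], [-6, 0, 0], 0.8]
    - [[0, 0, 0], [-6, 0, 0], 0.8]
    - [[0, 0, 0], [-3, 0, 0], 0.8]

```text
time: 7.25
ee_pos: [0.527, 0.1324, 0.025]
orientation: [0.0, 0.739, 0.674, -0.0]
contact_force: [-0.6, 2.7, -0.7]
grip_width: 0.803
```

```bash
python3 -c "
from fit import *
delta(-38,42,25)
c=snap('side','side4')
for q in(.14,.18,.22):
  a=.18-q; print(q,proj(c,[W(200-r*np.cos(a),96-r*np.sin(a),58) for r in(440,300)]).round(0).tolist())
cv2.imwrite('pics/s4.png',cv2.resize(c['frame'][60:260,180:400],None,fx=3,fy=3)[:,:,::-1])" | tail -4
```

```text
t 7.25 turn [-0.     0.    -0.001] shift now [-118.    -1.1    0. ] shift in target frame [-118.    -1.1    0. ] toolx in chute [-1. -0.] pos chute [-156.    43.1] 25.0 F [-0.56  2.74 -0.66] w 0.8027438940950846
0.14 [[323.0, 130.0], [329.0, 171.0]]
0.18 [[330.0, 130.0], [335.0, 170.0]]
0.22 [[337.0, 130.0], [340.0, 170.0]]
```

View pics/s4.png

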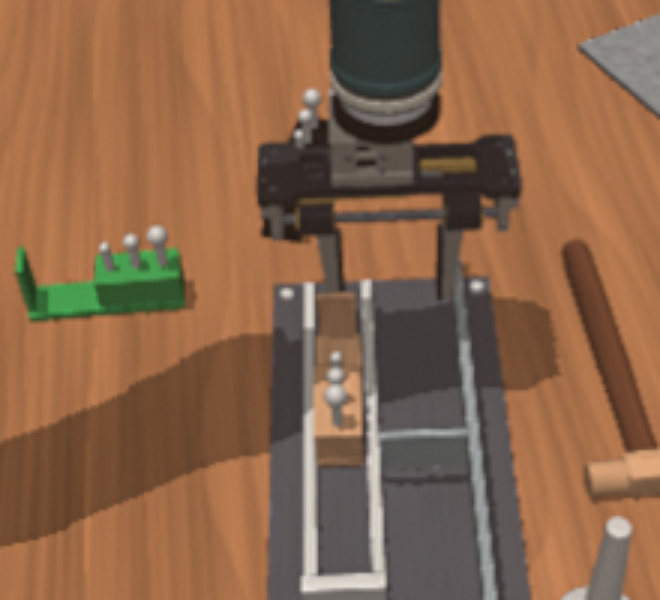

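The rack is sliding flat with its nose at about x = -16, and the gate is holding at about 0.175. Continuing.

>>> apply_moves:
  motion:
    - [[0, 0, 0], [-4, 0, 0], 0.8]
    - [[0, 0, 0], [-6, 0, 0], 0.8]
    - [[0, 0, 0], [-6, 0, 0], 0.8]
    - [[0, 0, 0], [-6, 0, 0], 0.8]
    - [[0, 0, 0], [-6, 0, 0], 0.8]
    - [[0, 0, 0], [-6, 0, 0], 0.8]
    - [[0, 0, 0], [-6, 0, 0], 0.8]
    - [[0, 0, 0], [-6, 0, 0], 0.8]
    - [[0, 0, 0], [-6, 0, 0], 0.8]
    - [[0, 0, 0], [-4, 0, 0], 0.8]

```text
time: 8.3
ee_pos: [0.5218, 0.0767, 0.025]
orientation: [-0.0, 0.739, 0.674, -0.0]
contact_force: [-0.3, 2.5, 0.7]
grip_width: 0.798
```

```bash
python3 -c "
from fit import *
delta(-38,43,25)
c=snap('side','side5')
cv2.imwrite('pics/s5.png',cv2.resize(c['frame'][90:290,180:400],None,fx=3,fy=3)[:,:,::-1])" | tail -1
```

```text
t 8.3 turn [-0.  0. -0.] shift now [-62.1  -0.1  -0. ] shift in target frame [-62.1  -0.1  -0. ] toolx in chute [-1. -0.] pos chute [-100.1   43.1] 25.0 F [-0.29  2.54  0.74] w 0.7980353900674214
```

View pics/s5.png

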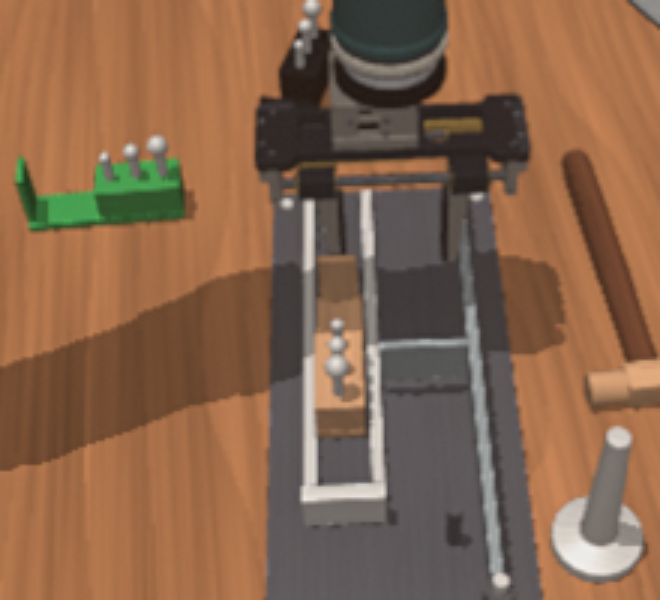

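The block is passing the leaf, which stays clear (leaf end at crop (380,345)). Finishing the push.

>>> apply_moves:
  motion:
    - [[0, 0, 0], [-4, 0.5, 0], 0.8]
    - [[0, 0, 0], [-6, 0.5, 0], 0.8]
    - [[0, 0, 0], [-6, 0, 0], 0.8]
    - [[0, 0, 0], [-6, 0, 0], 0.8]
    - [[0, 0, 0], [-6, 0, 0], 0.8]
    - [[0, 0, 0], [-6, 0, 0], 0.8]
    - [[0, 0, 0], [-6, 0, 0], 0.8]
    - [[0, 0, 0], [-6, 0, 0], 0.8]
    - [[0, 0, 0], [-5, 0, 0], 0.8]
    - [[0, 0, 0], [-3, 0, 0], 0.8]

```text
time: 9.35
ee_pos: [0.5179, 0.0229, 0.025]
orientation: [-0.0, 0.739, 0.674, -0.0]
contact_force: [-1.3, 3.5, 1.1]
grip_width: 0.798
```

>>> apply_moves:
  motion:
    - [[0, 0, 0], [-2, 0, 0], 0.8]
    - [[0, 0, 0], [-2, 0, 0], 0.8]
    - [[0, 0, 0], [-1, 0, 0], 0.8]
    - [[0, 0, 0], [-1, 0, 0], 0.8]
    - [[0, 0, 0], [-1, 0, 0], 0.8]
    - [[0, 0, 0], [-1, 0, 0], 0.8]
    - [[0, 0, 0], [0, 0, 0], 0.8]
    - [[0, 0, 0], [0, 0, 0], 0.8]
    - [[0, 0, 0], [0, 0, 0], 0.8]
    - [[0, 0, 0], [0, 0, 0], 0.8]

```text
time: 10.35
ee_pos: [0.5172, 0.0157, 0.025]
orientation: [-0.0, 0.739, 0.674, -0.0]
contact_force: [-1.4, 4.8, 1.3]
grip_width: 0.802
```

```bash
python3 -c "
from fit import *
delta(-38,43,25)
c=snap('side','side6')
cv2.imwrite('pics/s6.png',cv2.resize(c['frame'][90:290,180:400],None,fx=3,fy=3)[:,:,::-1])" | tail -1
```

```text
t 10.35 turn [-0. -0.  0.] shift now [-0.9 -1.1 -0. ] shift in target frame [-0.9 -1.1 -0. ] toolx in chute [-1. -0.] pos chute [-38.9  44.1] 25.0 F [-1.36  4.76  1.33] w 0.802470134775122
```

View pics/s6.png

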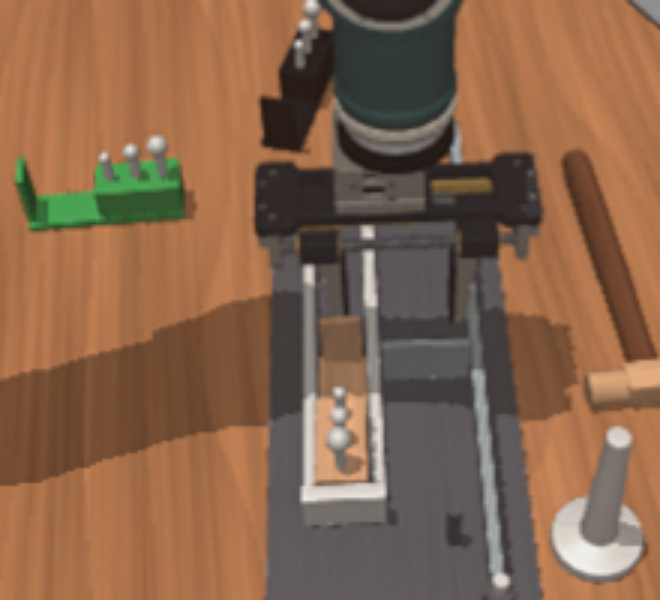

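The block is almost at the stop, or touching it. I'll press a little more and watch the force.

>>> apply_moves:
  motion:
    - [[0, 0, 0], [-1, 0, 0], 0.8]
    - [[0, 0, 0], [-1, 0, 0], 0.8]
    - [[0, 0, 0], [-1, 0, 0], 0.8]
    - [[0, 0, 0], [-1, 0, 0], 0.8]
    - [[0, 0, 0], [0, 0, 0], 0.8]
    - [[0, 0, 0], [0, 0, 0], 0.8]
    - [[0, 0, 0], [0, 0, 0], 0.8]
    - [[0, 0, 0], [0, 0, 0], 0.8]
    - [[0, 0, 0], [0, 0, 0], 0.8]
    - [[0, 0, 0], [0, 0, 0], 0.8]

```text
time: 11.4
ee_pos: [0.517, 0.0154, 0.0251]
orientation: [-0.002, 0.739, 0.674, 0.001]
contact_force: [-2.1, 12.3, 1.8]
grip_width: 0.8
```

The rack is home: the force rose to 12 N with only 0.3 mm of travel. I'll back off, let the gate follow the finger shut, then lift away.

>>> apply_moves:
  motion:
    - [[0, 0, 0], [4, 0, 0], 0.8]
    - [[0, 0, 0], [6, 0, 0], 0.8]
    - [[0, 0, 0], [6, 0, 0], 0.8]
    - [[0, 0, 0], [0, -4, 0], 0.8]
    - [[0, 0, 0], [0, -8, 0], 0.8]
    - [[0, 0, 0], [0, -10, 0], 0.8]
    - [[0, 0, 0], [0, -10, 0], 0.8]
    - [[0, 0, 0], [0, -10, 0], 0.8]
    - [[0, 0, 0], [0, -10, 0], 0.8]
    - [[0, 0, 0], [0, -8, 0], 0.8]

```text
time: 12.4
ee_pos: [0.4579, 0.0334, 0.0251]
orientation: [0.0, 0.739, 0.674, 0.0]
contact_force: [0.2, 0.5, 0.2]
grip_width: 0.803
```

>>> apply_moves:
  motion:
    - [[0, 0, 0], [0, 0, 0], 0.8]
    - [[0, 0, 0], [0, 0, 0], 0.8]
    - [[0, 0, 0], [0, 0, -10], 0.8]
    - [[0, 0, 0], [0, 0, -20], 0.8]
    - [[0, 0, 0], [0, 0, -30], 0.8]
    - [[0, 0, 0], [0, 0, -30], 0.8]
    - [[0, 0, 0], [0, 0, -30], 0.8]
    - [[0, 0, 0], [0, 0, -30], 0.8]
    - [[0, 0, 0], [30, 0, -20], 0.8]
    - [[0, 0, 0], [20, 0, 0], 0.8]

```text
time: 13.4
ee_pos: [0.4658, 0.0844, 0.1989]
orientation: [0.001, 0.739, 0.673, 0.004]
contact_force: [0.7, 0.7, -0.1]
grip_width: 0.801
```

>>> apply_moves:
  motion:
    - [[0, 0, 0], [40, 0, 0], 0.8]
    - [[0, 0, 0], [40, 0, 0], 0.8]
    - [[0, 0, 0], [40, 0, 0], 0.8]
    - [[0, 0, 0], [40, 0, 0], 0.8]
    - [[0, 0, 0], [30, 0, 0], 0.8]
    - [[0, 0, 0], [0, 0, 0], 0.8]
    - [[0, 0, 0], [0, 0, 0], 0.8]
    - [[0, 0, 0], [0, 0, 0], 0.8]
    - [[0, 0, 0], [0, 0, 0], 0.8]
    - [[0, 0, 0], [0, 0, 0], 0.8]

```text
time: 14.4
ee_pos: [0.481, 0.271, 0.1953]
orientation: [0.0, 0.739, 0.673, 0.0]
contact_force: [0.4, -0.7, -0.4]
grip_width: 0.799
```

```bash
python3 -c "
from fit import *
delta(-38,43,25)
c=snap('side','side7')
print(proj(c,[W(15,-7,62),W(-233,17,58),W(102,0,44)]).round(0).tolist())
cv2.imwrite('pics/s7.png',cv2.resize(c['frame'][90:290,180:400],None,fx=3,fy=3)[:,:,::-1])" | tail -2
```

```text
t 14.4 turn [ 0.    -0.    -0.002] shift now [-251.8   58.8  170.3] shift in target frame [-251.8   58.5  170.3] toolx in chute [-1. -0.] pos chute [-289.8  -15.5] 195.3 F [ 0.35 -0.75 -0.37] w 0.799040622991828
[[290.0, 211.0], [299.0, 133.0], [295.0, 250.0]]
```

View pics/s7.png

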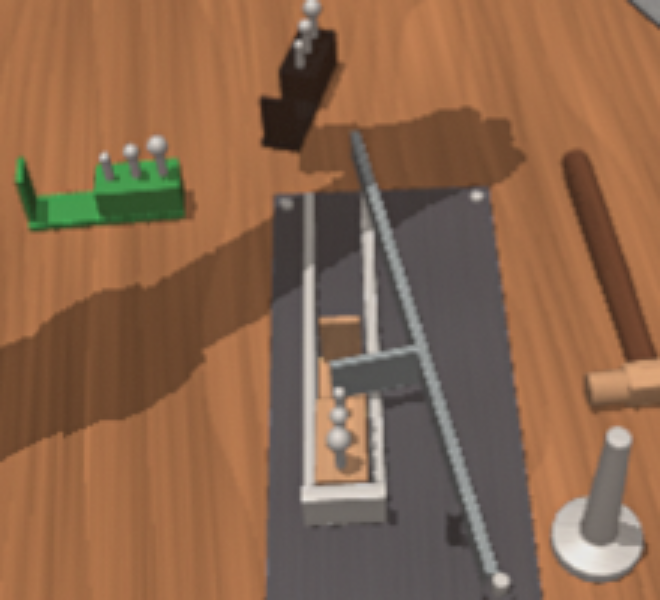

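The gate is shut: the leaf end is at crop (332,363), against (330,363) predicted for q = 0. The leaf sits behind the block, the rack is against the stop, and the bystanders are in place.

```bash
python3 -c "
from station import arm
print(arm.hand_in())"
```

```text
the job is handed in; nothing more can be done
None
```

I pushed the rack home and the gate is shut behind its block. I handed the job in at about 14.4 s of the 42 s allowed; no verdict was reported.

- **Method:** With the jaws part open, the back of one finger held the gate at about 0.175–0.18 rad from before the rack moved until it was home. The other finger pushed the tab. I then backed off 16 mm, moved sideways so the gate closed following the finger, and lifted clear.
- **Rack home:** Pressing further raised the wrist force to 12 N with only 0.3 mm of travel, and the last picture shows the rack flat and straight against the stop.
- **Gate shut:** The leaf end was within a pixel of where it should be at 0 rad.
- **Hand and bystanders:** The hand was clear of everything. The mallet and mandrel look unmoved. The can was outside the last close-up, but the arm never went near it.
- **Not measured directly:** I estimated the gate angle from pictures and had no reading of the force between gate and rack. The leaf stayed visibly clear of the rack in every picture I took while pushing.
- **Disagreement:** The finger backs at bar height were about 14 mm thick, not the 18 mm I took from the data. The gate first opened only to about 0.135 rad, so I widened the jaws before pushing.

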